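# Shut the push-pull caps of three paint bottles in order

### The arm

A 6-joint arm with a two-finger parallel gripper is mounted at the origin on the work surface. World frame = base frame: x ahead of the robot, y to its left, z up, the work surface at z = 0. Lengths are in mm, angles in rad, forces in N, time in s.
With the tool pointing down it reaches from about 350 to 975 mm from the base axis. Payload 7.1 kg.
Tool frame: the origin (TCP) lies between the finger pads; the fingertips stand 19 mm ahead of it and the grasp point (between the pads) is the TCP (ctrl.tcp_to_tips is the distance from the TCP to the fingertips, in mm); z points along the fingers, y is the line along which they close (so a half turn about z gives the same grasp; the last joint's range is limited). The gripper opens to 88 mm and grips with 3 to 60 N. Pads are 20 mm wide; open, the fingers measure 115 mm over their backs; the gripper's body (75 mm by 178 mm) begins 61 mm behind the grasp point.
Start: joints at [-1.245, 0.423, 1.63, -0, 1.089, -0.019], TCP at [211.272, -588.191, 241.675] pointing down, gripper open.
Joint ranges: [-3, 3], [-0.9, 2.11], [0.09, 2.58], [-1.31, 4.45], [0.11, 2.69], [-2.54, 2.54]. Speed limits (rad/s): [2.39, 2.39, 3.01, 3.14, 3.14, 3.14].

### API

Orientations are given as a rotation vector (axis times angle).
In Python, from workcell import status, optics, ctrl gives the robot as it stands. The module is installed in compiled form; this text tells all that it offers.
- The arm moves only by the shell command python3 -m inch 'ROWS'. ROWS is JSON, a list that holds one entry, the list of rows, each a list of 7 numbers: the shift along the tool's x, y, z in mm, then the turn, a rotation vector about the tool's x, y, z in rad, then the opening in per cent of the stroke, from 0 (shut) to 100 (fully open). A call has 1 to 20 rows; each row is the pose to reach, as a shift and turn from the pose commanded when the call began, along the tool's axes at that moment; what a row does not reach only later rows make up. A row lasts 1/10 s, in which the tool goes at most 50 mm and 8.59 degrees, less where a joint would pass 70% of its speed; a pose out of reach is approached as far as the arm can. A call with a gripper value outside its range is refused whole. The fingers move at their own pace and stop on an object; the grip force is fixed at half the most. Time passes only in rows, so rows that repeat a pose let the fingers close. It gives the time, the measured TCP pose, the force, the opening and the grip force at its end, in the units of the state.
- status.get_obs(): the state, without advancing time (a new reading comes with each control period).
- optics.get_image(name): name is "scene" or "top" or "wrist"; returns a dict with "frame" (480x640x3 uint8, red, green, blue), "fx", "fy", "cx", "cy" (pixels), "k1" (the pictures are not rectified: a ray, as slopes to the right and down, at radius r is drawn at 1 + k1 r^2 times it, then the intrinsics apply), "rvec" (rotation vector, rad) and "tvec" (3), from world to camera coordinates, as OpenCV has them; the wrist camera has in their place "hand_eye" (4x4, takes a point from camera to tool coordinates, whose origin is the TCP and whose axes are the flange's). Camera axes: x right, y down, z forward; pixel columns grow to the right and rows downward; lengths in mm; the calibration is good to about 2 mm. A picture is of the moment at which its call begins: read the wrist's pose just before it. There is no depth.
- ctrl.close_job(): hands the job in; it is judged then, once.
The state is a dict: "t": time; "qpos": joint angles; "qvel": joint speeds; "joint_torque": joint torques, N m; "ee_pos": TCP position; "orientation": TCP orientation; "ft_force": force on the tool from outside, world axes, zero at the start; "moment": the same for the moment, N m; "width": finger opening in mm; "grasp_force": force on a finger pad.
Only numpy, scipy, OpenCV 4.12 (cv2) and the standard library are available. Lean on these libraries where they do the work, as an engineer would, in place of code of your own. Each camera call takes 0.05 s, during which the arm holds its last target. There are 200 camera calls.

### The job

Close up the three white paint bottles that were left open, the fastest-drying paint first: with a fingertip, gently press the push-pull cap of the squat round bottle down until it is fully shut, then that of the square-sided bottle, then that of the tall slim one. Only press on the caps: leave the bottles standing upright where they are, without lifting or shoving them, and do not disturb the other things on the table.

Things in the scene. Friction and masses are not known exactly. Their poses are not given: they have to be found in the camera images.
- squat_bottle: Squat round white squeeze bottle, loose, about 0.25 kg: 68 mm across, 66 mm high to the black collar, the lowest and widest of the three. Origin: centre of its underside, z up.
- square_bottle: Square-sided white squeeze bottle, loose, about 0.28 kg: 56 x 56 mm, 98 mm high to the black collar. Origin: centre of its underside, z up.
- tall_bottle: Tall slim round white squeeze bottle, loose, about 0.26 kg: 50 mm across, 134 mm high to the black collar. Origin: centre of its underside, z up.
- squat_cap (a joint): Black push-pull nozzle cap of the squat bottle, standing up open at the start and already pushed in 0 to 2 mm. Joint value = how far it is pressed straight down, in m: 0 fully open, 0.008 fully shut, against a hard stop. It moves stiffly (about 4 N, no spring) and stays where it is left.
- squat_cap_top (a point): Centre of the flat top of the squat bottle's cap, a black disc 25 mm across; moves down with the cap. 106 mm above the table when fully open, 98 mm when shut. z up. While pressed, the soft bottle's collar below gives about 1 mm per 6 N and springs back on release, so the fingertip must go 1 to 2 mm below the shut height.
- square_cap (a joint): Black push-pull nozzle cap of the square bottle, standing up open at the start and already pushed in 0 to 2 mm. Joint value = how far it is pressed straight down, in m: 0 fully open, 0.008 fully shut, against a hard stop. It moves stiffly (about 4 N, no spring) and stays where it is left.
- square_cap_top (a point): Centre of the flat top of the square bottle's cap, a black disc 25 mm across; moves down with the cap. 138 mm above the table when fully open, 130 mm when shut. z up. While pressed, the soft bottle's collar below gives about 1 mm per 6 N and springs back on release, so the fingertip must go 1 to 2 mm below the shut height.
- tall_cap (a joint): Black push-pull nozzle cap of the tall bottle, standing up open at the start and already pushed in 0 to 2 mm. Joint value = how far it is pressed straight down, in m: 0 fully open, 0.008 fully shut, against a hard stop. It moves stiffly (about 4 N, no spring) and stays where it is left.
- tall_cap_top (a point): Centre of the flat top of the tall bottle's cap, a black disc 25 mm across; moves down with the cap. 174 mm above the table when fully open, 166 mm when shut. z up. While pressed, the soft bottle's collar below gives about 1 mm per 6 N and springs back on release, so the fingertip must go 1 to 2 mm below the shut height.
- paint_pot: Small round paint pot with a screwed-on black lid, 39 mm across, 40 mm high; loose, to be left alone. Origin: centre of its underside, z up.
- pebble: Grey pebble, 40 mm across, 17 mm high; loose, to be left alone. Origin: centre of its underside, z up.
- heart_stone: Dark heart-shaped stone, about 75 mm, 12 mm thick; loose, to be left alone. Origin: centre of its underside, z up.
- slate_slab: Grey stone slab with a small painting on it, 165 x 120 x 16 mm; loose, to be left alone. Origin: centre of its underside, z up.
- water_jar: Large pale wide-mouthed jar with a lid, 90 mm across, 140 mm high; loose, to be left alone. Origin: centre of its underside, z up.
- brush_pot: Round terracotta pot holding brushes, 116 mm across, brushes to 210 mm high; loose, to be left alone. Origin: centre of its underside, z up.
- closed_bottle: Orange round paint bottle with a wide black screw cap, 52 mm across, 135 mm high; loose, to be left alone. Origin: centre of its underside, z up.
Things that resemble listed ones, but are neither listed nor needed, are in the scene too. Leave any pink or purple look-alike of the square_bottle alone. What is shaped like the squat_bottle but pink is not meant.

How it is judged:
By the outcome, as a careful person would: the job done as asked, in the order asked, and still so for the second after the job is handed in, with the robot touching nothing.
It also fails if it takes over 48 s, if anything falls off the work surface, if the arm or the gripper's body presses on something with over 40 N, if the wrist force passes 120 N, or if a joint passes its speed limit or range.

## Working session

There is one attempt and no reset: what is moved stays moved. The work goes in short steps, Python scripts to look and compute and a shell command to move; the robot and the scene stay as the last step left them, time stands still between calls to the robot, and variables do not carry over. Pictures are saved under pics/ and viewed, at most 10 in all, crops included, and the job is handed in when it is done.

```bash
mkdir -p pics; cat > h.py <<'E'
import cv2,numpy as np
from workcell import status,optics,ctrl
def K(c): return np.array([[c["fx"],0,c["cx"]],[0,c["fy"],c["cy"]],[0,0,1.]]),np.array([c["k1"],0,0,0,0.])
def ray(c,px):
    k,d=K(c); u=cv2.undistortPoints(np.array([[px]],float),k,d)[0,0]
    R=cv2.Rodrigues(np.array(c["rvec"],float))[0]; o=-R.T@np.array(c["tvec"],float).ravel()
    return o,R.T@np.array([u[0],u[1],1])
def onz(c,px,z):
    o,v=ray(c,px); return o+v*(z-o[2])/v[2]
def proj(c,P):
    k,d=K(c); return cv2.projectPoints(np.array(P,float).reshape(-1,1,3),np.array(c["rvec"],float),np.array(c["tvec"],float),k,d)[0][:,0]
E
python3 - <<'E'
from h import *
import pickle
for n in("scene","top"):
    c=optics.get_image(n); cv2.imwrite(f"pics/{n}.png",c["frame"][...,::-1]); pickle.dump(c,open(n+".pkl","wb"))
    print(n,c["k1"],ray(c,(320,240)))
o=status.get_obs(); print(o["t"],o["orientation"],o["ee_pos"],o["width"],ctrl.tcp_to_tips)
E
```

```text
scene -0.09980070128858749 (array([1216.9203624 , -526.87228209,  627.66081347]), array([-0.65613255,  0.55766449, -0.50869755]))
top -0.022263217449243172 (array([ 496.25551502,    9.28924071, 1508.95765372]), array([ 0.06782996,  0.00708712, -0.9976985 ]))
0.1 [-3.09370363e+00 -5.38745470e-01  3.16427178e-04] [ 211.14992416 -587.75226308  241.0013616 ] 87.85566040457894 19.0
```

View pics/scene.png

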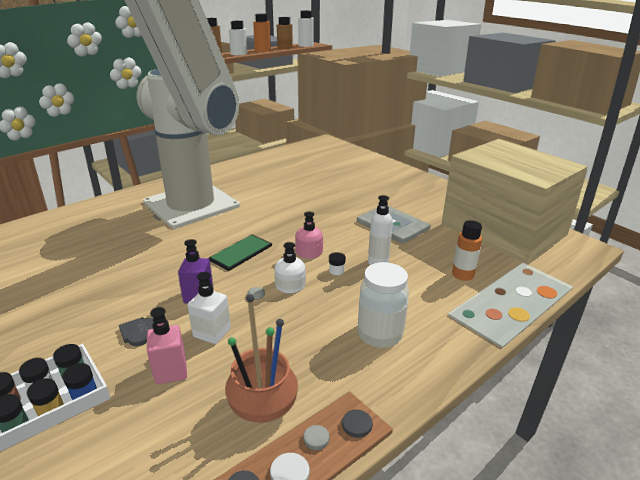

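View pics/top.png

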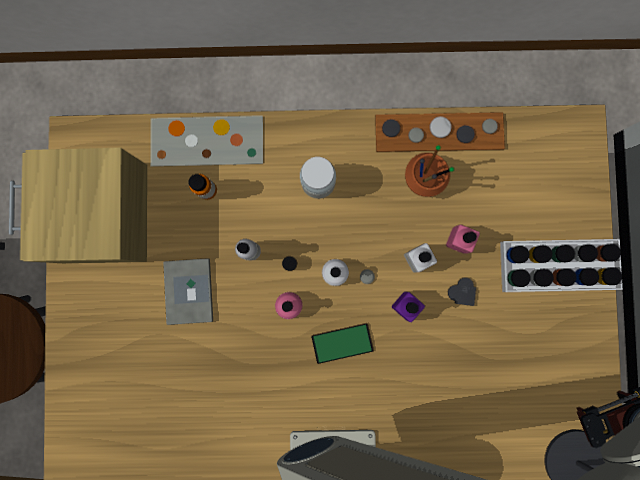

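Scene: white squat at (290,272), white square at (209,310), white tall at (380,235). The pink squat (309,240), purple square (195,275) and pink square (166,350) are look-alikes. In the top view the white ones are at (335,272), (421,258) and (247,249). They are the only white bottles with the right shapes, so I'll confirm them in one enlarged crop.

```bash
python3 - <<'E'
from h import *
import pickle
S=pickle.load(open("scene.pkl","rb"));T=pickle.load(open("top.pkl","rb"))
def crop(c,x,y,w=44): 
    return cv2.resize(c["frame"][y-w//2:y+w//2,x-w//2:x+w//2,::-1],(264,264),interpolation=cv2.INTER_NEAREST)
sp=[(290,255),(208,288),(383,208)];tp=[(335,272),(421,258),(247,249)]
im=np.vstack([np.hstack([crop(S,*p) for p in sp]),np.hstack([crop(T,*p) for p in tp])]);cv2.imwrite("pics/crop.png",im)
for (n,c,ps) in(("S",S,sp),("T",T,tp)):
    g=c["frame"].max(2)
    m=(g<60).astype(np.uint8)
    k,l,st,ce=cv2.connectedComponentsWithStats(m)
    for p in ps:
        print(n,p,[(st[i].tolist(),ce[i].round(1).tolist()) for i in range(1,k) if abs(ce[i]-p).max()<20 and st[i,4]>15])
for n,p,z in(("squat",(335,271),105),("square",(422,257),137),("tall",(242,247),173),("brush",(430,160),150),("jar",(318,172),140),("pinksq",(470,237),137),("purp",(411,308),137),("pinkround",(287,306),105)): print(n,onz(T,p,z).round(0))
E
```

```text
S (290, 255) [([284, 243, 12, 20, 179], [289.1, 252.6])]
S (208, 288) [([197, 272, 16, 25, 273], [204.5, 283.8])]
S (383, 208) [([377, 196, 12, 19, 154], [382.4, 205.4])]
T (335, 272) [([331, 267, 10, 10, 77], [335.3, 271.8])]
T (421, 258) [([419, 252, 12, 10, 103], [424.6, 256.6])]
T (247, 249) [([237, 243, 13, 11, 106], [242.9, 247.6])]
squat [515. -16. 105.]
square [ 544. -223.  137.]
tall [574. 201. 173.]
brush [ 775. -248.  150.]
jar [753.  21. 140.]
pinksq [ 590. -339.  137.]
purp [ 424. -193.  137.]
pinkround [433. 102. 105.]
```

View pics/crop.png

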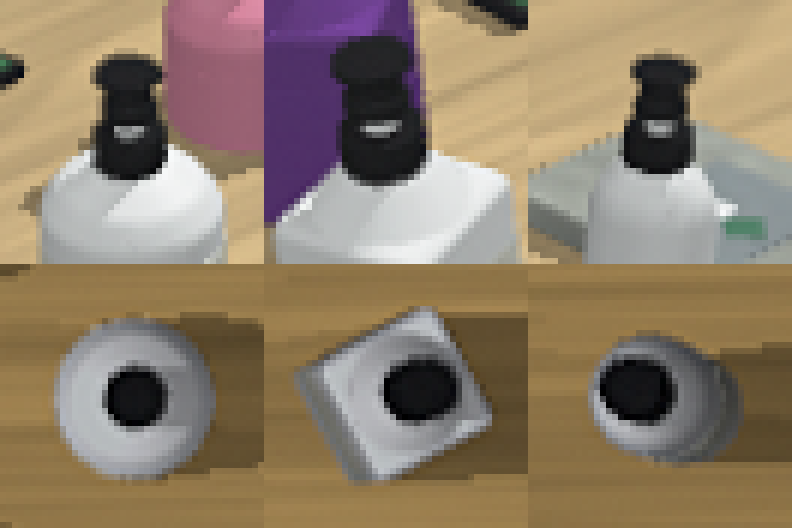

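The crop confirms it: the white squat, square and tall bottles, caps up, with cap discs in the top view at about (335.5,271.5), (425.5,257) and (242.4,247.6). Next I'll work out the moves.

```bash
cat >> h.py <<'E'
def rel(P):  # shift in current tool axes from measured TCP to P
    o=status.get_obs(); R=cv2.Rodrigues(np.array(o["orientation"],float))[0]
    return R.T@(np.array(P)-np.array(o["ee_pos"]))
E
python3 - <<'E'
from h import *
import pickle
S=pickle.load(open("scene.pkl","rb"));T=pickle.load(open("top.pkl","rb"))
for n,p,ps,z in(("squat",(335.4,271.6),(289,245.5),105),("square",(425.3,256.7),(204.5,276.5),137),("tall",(242.5,247.6),(382.3,198.5),173)):
    a=onz(T,p,z);print(n,a.round(1),onz(S,ps,z).round(1),"scene proj",proj(S,a).round(1),ps,"edges",proj(T,[a+[12.5,0,0],a-[12.5,0,0],a+[0,12.5,0],a-[0,12.5,0]]).round(1).tolist())
    print(rel([a[0],a[1],z+19+20]).round(1))
E
```

```text
squat [513.9 -16.8 105. ] [519.  -19.3 105. ] scene proj [[288.5 244.1]] (289, 245.5) edges [[335.3, 266.5], [335.5, 276.7], [330.3, 271.7], [340.5, 271.5]]
[ 477.9 -434.9   97.6]
square [ 544.9 -231.1  137. ] [ 551.9 -232.8  137. ] scene proj [[203.5 274.4]] (204.5, 276.5) edges [[425.1, 251.5], [425.5, 261.9], [420.1, 256.8], [430.5, 256.6]]
[ 434.6 -222.8   65.3]
tall [572.8 199.6 173. ] [579.5 193.5 173. ] scene proj [[382.  196.7]] (382.3, 198.5) edges [[242.5, 242.2], [242.5, 253.0], [237.1, 247.7], [247.9, 247.5]]
[ 606.5 -618.7   29.9]
```

```bash
python3 -m inch '[[[30,-27,0,0,0,0,0],[60,-54,0,0,0,0,0],[92,-84,0,0,0,0,0],[124,-113,0,0,0,0,0],[156,-142,0,0,0,0,0],[188,-171,0,0,0,0,0],[220,-200,0,0,0,0,0],[252,-229,0,0,0,0,0],[284,-258,0,0,0,0,0],[316,-288,0,0,0,0,0],[348,-317,0,0,0,0,0],[380,-346,0,0,0,0,0],[410,-373,0,0,0,0,0],[440,-400,0,0,0,0,0],[462,-420,10,0,0,0,0],[474,-431,30,0,0,0,0],[479,-435,50,0,0,0,0],[479,-435,70,0,0,0,0],[479,-435,80,0,0,0,0],[479,-435,80,0,0,0,0]]]'
python3 - <<'E'
from h import *
o=status.get_obs();c=optics.get_image("wrist");print(o["t"],o["ee_pos"],o["orientation"],o["ft_force"],o["width"],rel([515,-17,136]).round(1))
# wrist: mark tip axis at z of cap top
H=np.array(c["hand_eye"]);Hi=np.linalg.inv(H);R=cv2.Rodrigues(np.array(o["orientation"],float))[0]
Pt=R.T@(np.array([515,-17,105])-o["ee_pos"]);pc=(Hi@[*Pt,1])[:3];tc=(Hi@[0,0,19,1])[:3]
k,d=K(c);q=cv2.projectPoints(np.array([pc,tc]),np.zeros(3),np.zeros(3),k,d)[0][:,0];print(q)
im=c["frame"][...,::-1].copy();cv2.circle(im,tuple(int(v) for v in q[0]),3,(0,255,0),1);cv2.circle(im,tuple(int(v) for v in q[1]),3,(0,0,255),1);cv2.imwrite("pics/w1.png",im)
E
```

```text
t: 2.1
ee_pos: [513.9, -16.9, 160.3]
orientation: [-3.094, -0.539, 0.005]
ft_force: [-0.1, 0.3, -0.0]
width: 0.4
grasp_force: 0.0
2.1 [513.94492542 -16.87194323 160.31901292] [-3.09430652 -0.53873631  0.004938  ] [-0.10675076  0.26980602 -0.028574  ] 0.3579622697192115 [ 0.3  0.1 25.3]
[[315.87338393 267.82080753]
 [314.65757686 297.58079344]]
```

View pics/w1.png

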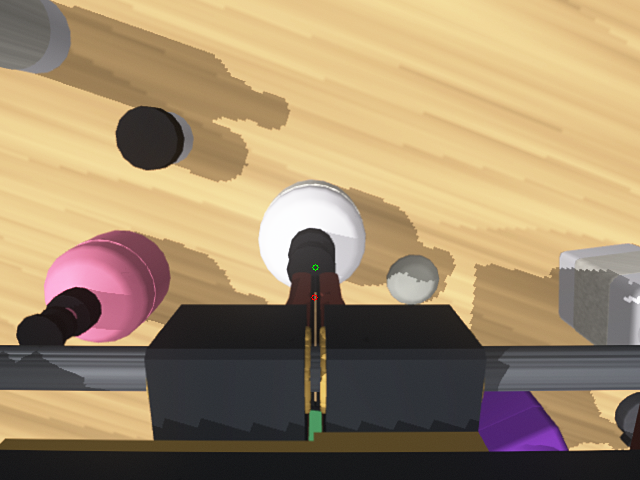

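The wrist view shows the white squat bottle at (312,235), its cap at about (312,255), right under the closed fingertip (314,297). I'll press gently.

```bash
python3 -m inch '[[[0,0,12,0,0,0,0],[0,0,24,0,0,0,0],[0,0,31,0,0,0,0],[0,0,34,0,0,0,0],[0,0,36,0,0,0,0],[0,0,37,0,0,0,0],[0,0,38,0,0,0,0],[0,0,39,0,0,0,0],[0,0,40,0,0,0,0],[0,0,41,0,0,0,0],[0,0,42,0,0,0,0],[0,0,43,0,0,0,0],[0,0,44,0,0,0,0],[0,0,44,0,0,0,0]]]'
```

```text
t: 3.55
ee_pos: [515.3, -16.9, 117.6]
orientation: [3.095, 0.539, 0.001]
ft_force: [0.2, -0.3, 3.9]
width: 0.6
grasp_force: 1.8
```

```bash
python3 -m inch '[[[0,0,0.7,0,0,0,0],[0,0,1.4,0,0,0,0],[0,0,1.4,0,0,0,0]]]'; python3 -c "
from h import *
o=status.get_obs();print(o['ft_force'],o['ee_pos'])"
```

```text
t: 3.85
ee_pos: [515.3, -16.9, 116.4]
orientation: [3.095, 0.539, 0.001]
ft_force: [0.4, -0.5, 5.6]
width: 0.4
grasp_force: 2.8
[ 0.43061957 -0.50475535  5.55088096] [515.28633222 -16.89024186 116.37401773]
```

```bash
python3 -m inch '[[[0,0,0.5,0,0,0,0],[0,0,1,0,0,0,0],[0,0,1,0,0,0,0]]]'
```

```text
t: 4.15
ee_pos: [515.3, -16.9, 115.7]
orientation: [3.095, 0.539, 0.001]
ft_force: [-0.2, -0.4, 9.8]
width: 0.6
grasp_force: 4.6
```

Past 4 N the force rises about 6 N per mm, so the cap is on its hard stop and shut. I'll lift and move to the square bottle.

```bash
python3 -m inch '[[[0,0,-5,0,0,0,0],[0,0,-20,0,0,0,0],[0,0,-45,0,0,0,0],[0,0,-75,0,0,0,0],[-5,25,-80,0,0,0,0],[-12,60,-80,0,0,0,0],[-20,98,-80,0,0,0,0],[-28,136,-80,0,0,0,0],[-36,174,-80,0,0,0,0],[-41,200,-80,0,0,0,0],[-43,210,-80,0,0,0,0],[-43.5,212,-70,0,0,0,0],[-43.5,212,-60,0,0,0,0],[-43.5,212,-55,0,0,0,0],[-43.5,212,-55,0,0,0,0]]]'
cat > w.py <<'E'
from h import *
import sys
x,y,z=map(float,sys.argv[1:4]);f=sys.argv[4]
o=status.get_obs();c=optics.get_image("wrist");print(o["t"],o["ee_pos"],o["ft_force"],rel([x,y,z+19]).round(1))
Hi=np.linalg.inv(np.array(c["hand_eye"]));R=cv2.Rodrigues(np.array(o["orientation"],float))[0]
Pt=R.T@(np.array([x,y,z])-o["ee_pos"]);k,d=K(c)
q=cv2.projectPoints(np.array([(Hi@[*Pt,1])[:3],(Hi@[0,0,19,1])[:3]]),np.zeros(3),np.zeros(3),k,d)[0][:,0]
im=c["frame"][...,::-1].copy()
for p,col in zip(q,((0,255,0),(0,0,255))): cv2.circle(im,tuple(int(v) for v in p),3,col,1)
cv2.imwrite(f,im)
E
python3 w.py 546 -231 137 pics/w2.png
```

```text
t: 5.65
ee_pos: [544.9, -229.5, 168.8]
orientation: [-3.093, -0.541, 0.004]
ft_force: [-0.1, 0.3, 0.5]
width: 0.5
grasp_force: 0.0
5.65 [ 544.91689727 -229.54003222  168.83627786] [-0.1133458   0.28000594  0.49442868] [ 0.2  1.3 13.5]
```

View pics/w2.png

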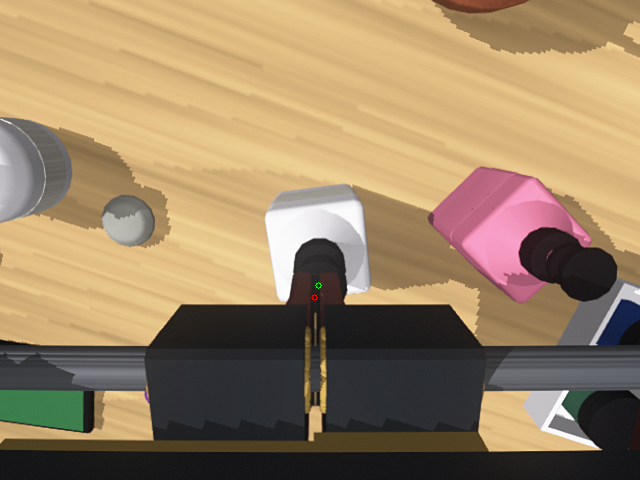

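The wrist view shows the white square bottle at (318,235) with its cap at about x=320. The fingertip is at (314,297), so it needs a 1.5 mm sideways correction before the press.

```bash
python3 -m inch '[[[0,1.5,3,0,0,0,0],[0,1.5,7,0,0,0,0],[0,1.5,10,0,0,0,0],[0,1.5,12,0,0,0,0],[0,1.5,13,0,0,0,0],[0,1.5,14,0,0,0,0],[0,1.5,15,0,0,0,0],[0,1.5,16,0,0,0,0],[0,1.5,17,0,0,0,0],[0,1.5,18,0,0,0,0],[0,1.5,19,0,0,0,0],[0,1.5,19.5,0,0,0,0],[0,1.5,20,0,0,0,0],[0,1.5,20,0,0,0,0]]]'
```

```text
t: 7.1
ee_pos: [546.3, -232.5, 150.2]
orientation: [3.095, 0.539, 0.0]
ft_force: [-1.0, 0.7, 3.5]
width: 0.5
grasp_force: 1.8
```

```bash
python3 -m inch '[[[0,0,0.5,0,0,0,0],[0,0,1,0,0,0,0],[0,0,1,0,0,0,0]]]'
```

```text
t: 7.4
ee_pos: [546.3, -232.5, 149.2]
orientation: [3.095, 0.539, 0.0]
ft_force: [-1.1, 1.2, 4.0]
width: 0.2
grasp_force: 1.9
```

```bash
python3 -m inch '[[[0,0,0.5,0,0,0,0],[0,0,1,0,0,0,0],[0,0,1,0,0,0,0]]]'; python3 -m inch '[[[0,0,0.5,0,0,0,0],[0,0,0.8,0,0,0,0],[0,0,0.8,0,0,0,0]]]'
```

```text
t: 7.7
ee_pos: [546.3, -232.6, 148.4]
orientation: [3.095, 0.539, 0.0]
ft_force: [-1.7, 0.0, 5.0]
width: 0.3
grasp_force: 2.8
t: 8.0
ee_pos: [546.4, -232.6, 147.9]
orientation: [3.095, 0.539, 0.0]
ft_force: [-2.4, 0.5, 8.4]
width: 0.4
grasp_force: 4.0
```

```bash
python3 -m inch '[[[0,0,0.3,0,0,0,0],[0,0,0.3,0,0,0,0],[0,0,-5,0,0,0,0],[0,0,-25,0,0,0,0],[0,0,-55,0,0,0,0],[0,0,-80,0,0,0,0],[9,-20,-85,0,0,0,0],[25,-57,-85,0,0,0,0],[42,-96,-85,0,0,0,0],[59,-136,-85,0,0,0,0],[76,-175,-85,0,0,0,0],[93,-215,-85,0,0,0,0],[110,-254,-85,0,0,0,0],[127,-293,-85,0,0,0,0],[144,-332,-85,0,0,0,0],[158,-365,-85,0,0,0,0],[168,-388,-80,0,0,0,0],[172,-396,-70,0,0,0,0],[172,-396,-60,0,0,0,0],[172,-396,-60,0,0,0,0]]]'
python3 w.py 574 198.5 173 pics/w3.png
```

```text
t: 10.0
ee_pos: [572.9, 197.0, 205.1]
orientation: [3.094, 0.538, -0.006]
ft_force: [0.3, 0.2, 0.1]
width: 0.7
grasp_force: 0.0
10.0 [572.91875107 196.98829682 205.1294695 ] [0.29887951 0.16300175 0.09913658] [ 1.1 -1.4 14. ]
```

View pics/w3.png

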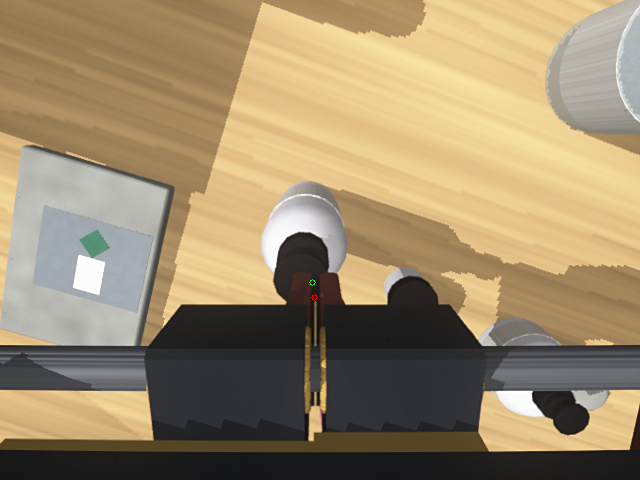

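The wrist view shows the white tall bottle at (304,230). Its cap disc spans x≈274–329, centred near (302,283), while the fingertip is at (314,297), so it needs about 5 mm along tool −y.

```bash
python3 -m inch '[[[0.5,-2.5,0,0,0,0,0],[1,-5,0,0,0,0,0],[1,-5,4,0,0,0,0],[1,-5,8,0,0,0,0],[1,-5,10,0,0,0,0],[1,-5,12,0,0,0,0],[1,-5,13,0,0,0,0],[1,-5,14,0,0,0,0],[1,-5,15,0,0,0,0],[1,-5,16,0,0,0,0],[1,-5,17,0,0,0,0],[1,-5,18,0,0,0,0],[1,-5,19,0,0,0,0],[1,-5,20,0,0,0,0],[1,-5,20,0,0,0,0]]]'; python3 -m inch '[[[0,0,0.5,0,0,0,0],[0,0,1,0,0,0,0],[0,0,1,0,0,0,0]]]'
```

```text
t: 11.55
ee_pos: [573.6, 203.4, 187.5]
orientation: [-3.095, -0.539, -0.0]
ft_force: [0.2, -0.2, 3.2]
width: 0.6
grasp_force: 1.9
t: 11.85
ee_pos: [573.6, 203.4, 186.5]
orientation: [-3.095, -0.539, -0.0]
ft_force: [-0.9, -0.1, 4.4]
width: 0.3
grasp_force: 1.9
```

```bash
python3 -m inch '[[[0,0,0.8,0,0,0,0],[0,0,1.6,0,0,0,0],[0,0,1.6,0,0,0,0]]]'; python3 -m inch '[[[0,0,0.5,0,0,0,0],[0,0,0.9,0,0,0,0],[0,0,0.9,0,0,0,0]]]'
```

```text
t: 12.15
ee_pos: [573.6, 203.4, 184.8]
orientation: [-3.095, -0.539, -0.0]
ft_force: [0.7, 0.4, 4.0]
width: 0.4
grasp_force: 1.8
t: 12.45
ee_pos: [573.7, 203.4, 184.3]
orientation: [-3.095, -0.539, -0.001]
ft_force: [-0.1, 0.8, 6.2]
width: 0.4
grasp_force: 3.1
```

```bash
python3 -m inch '[[[0,0,0.5,0,0,0,0],[0,0,0.8,0,0,0,0],[0,0,0.8,0,0,0,0]]]'
```

```text
t: 12.75
ee_pos: [573.9, 203.5, 183.9]
orientation: [-3.095, -0.539, -0.001]
ft_force: [-0.6, -1.2, 9.3]
width: 0.3
grasp_force: 4.3
```

The cap is on its stop. I'll lift clear and check.

```bash
python3 -m inch '[[[0,0,-4,0,0,0,0],[0,0,-20,0,0,0,0],[0,0,-50,0,0,0,0],[0,0,-85,0,0,0,0],[0,0,-120,0,0,0,0],[-30,0,-150,0,0,0,0],[-70,0,-160,0,0,0,0],[-110,0,-160,0,0,0,0],[-140,0,-160,0,0,0,0],[-150,0,-160,0,0,0,0],[-150,0,-160,0,0,0,0]]]'
python3 - <<'E'
from h import *
import pickle
S0=pickle.load(open("scene.pkl","rb"));c=optics.get_image("scene")
def crop(c,x,y,w=66): return cv2.resize(c["frame"][y-w//2:y+w//2,x-w//2:x+w//2,::-1],(264,264),interpolation=cv2.INTER_NEAREST)
sp=[(290,262),(208,298),(383,215)]
cv2.imwrite("pics/end.png",np.vstack([np.hstack([crop(a,*p) for p in sp]) for a in (S0,c)]))
E
```

```text
t: 13.85
ee_pos: [431.6, 152.4, 343.2]
orientation: [-3.095, -0.539, -0.0]
ft_force: [0.6, -0.1, -0.2]
width: 0.3
grasp_force: 0.0
```

View pics/end.png

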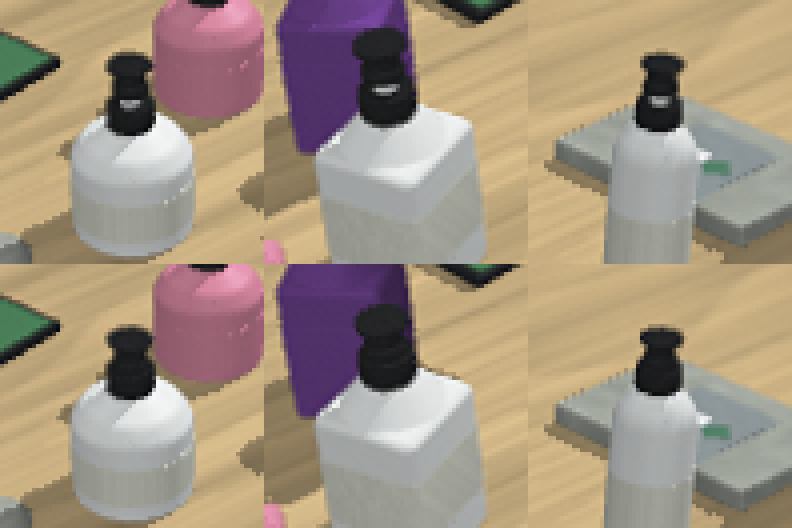

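In the before/after crop, all three caps sit lower, with the pale gap above each collar gone. The bottles are upright and unmoved. The press heights and forces also match the hard stops, so I'm handing in.

```bash
python3 -c "
from workcell import ctrl
print(ctrl.close_job())"
```

```text
the job is handed in; nothing more can be done
None
```

I pressed the three white bottles' caps down to their hard stops in the order squat, square, tall, with the bottles left upright in place, and handed the job in at about 14 s.

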